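# Set up a camshaft on the runout stand

## Task

Set up the camshaft for a runout check: slide the movable V-rest of the runout stand along its rail until the two V's stand just as far apart as the camshaft's two end journals, then press its cam lever right down to clamp it there. Then take the camshaft out of the wooden cradle and lay it gently across the stand, without dropping it, so that each journal sits down in a V; leave the loose things round about where they lie.

Things in the scene. Friction and masses are not known exactly. Their poses are not given: they have to be found in the camera images.
- runout_stand: Runout stand, fixed: grey cast base 100 x 320 mm, top 18 mm up, on it a steel rail (top 30 mm up) that runs along the stand's own y axis, with two steel V-rests on it. Origin under the centre of the base; own x is across the rail (-x is the front, where the slider grip and lever ball point), own y along it. The fixed rest is at the +y end. Nothing on it is higher than 100 mm.
- fixed_v (a point): Bottom of the V of the fixed rest, 78 mm above the worktop, 8 mm behind (own x) and 105 mm along +y from the stand's origin. The V is a 90 degree notch, open upward, 44 mm wide at its top, in an upright steel plate 10 mm thick (along own y), 50 mm wide and 100 mm high. A journal 22 mm in diameter sits in it with its axis 15.6 mm above this point (93.6 mm above the worktop). Axes as the stand's.
- sliding_v (a point): Bottom of the V of the movable rest, an equal V at the same height; it moves along the rail. Axes as the stand's.
- sliding_rest (a joint): Position of the movable rest on the rail, in m: 0 to 0.090, growing as it moves away from the fixed rest along the stand's -y. The distance between the two V's is 0.090 m + this value. Unclamped it needs about 2.5 N plus 8 N per m/s to slide and stays where it is left; clamped it holds against 20 N with a slow creep (about 1 to 2 mm/s at 10 N).
- slider_grip (a point): Where to take the movable rest: the middle (68 mm above the worktop) of the upright black grip on its front, 20 mm (own x) x 24 mm (own y), from 44 to 82 mm above the worktop. It can be pinched from above across its own y sides; 35 mm are free on each side. It moves with the rest: 43 mm in front (own -x) of its V and 6 mm toward the fixed rest. Axes as the stand's.
- clamp_lever (a joint): Cam lever of the movable rest, in rad: 0 = up (30 degrees above level, open), 0.75 = right down at its stop (13 degrees below level, pointing to the front, clamped). It swings forward and down; pressed down near its ball it takes about 3 to 8 N, most just before the cam's high point at 0.62, past which it snaps to its stop and stays.
- lever_ball (a point): Centre of the black ball (17 mm diameter) at the end of the cam lever, 60 mm from the lever's pivot. The pivot is 4 mm behind (own x), 56 mm outward (own -y) and 28 mm below the bottom of the movable V, so 50 mm above the worktop. Lever up: the ball is 52 mm in front of the pivot, 80 mm above the worktop; down: 58 mm in front of it, 37 mm above the worktop. The lever's arm is a 9 mm round bar.
- camshaft: Camshaft, loose, 0.4 to 0.65 kg, dark steel, 202 mm long, lying level along its own y axis. Origin on its axis midway between the two journals, at its grip place: between -34 and +34 mm it is a plain bar of 22 mm diameter. Two cam lobes (14 mm thick, up to 21 mm from the axis) at own y = -42 and +42 mm. Its two ends are alike but for a small flange; it may lie either way round.
- journal_a (a point): Middle of one journal, on the camshaft's axis, 75 mm along own +y from its origin (the flange end). Each journal is a bright band of 22 mm diameter and 18 mm width between two collars of 32 mm diameter, each 5 mm thick; the two journals are 150 mm apart, middle to middle.
- journal_b (a point): Middle of the other journal, 75 mm along own -y from the camshaft's origin.
- cradle: Softwood cradle, fixed: board 62 x 186 x 12 mm with two upright V-notched plywood plates, 50 mm wide, 12 mm thick and 48 mm high, at own y = -75 and +75 mm, in which the camshaft's journals lie at the start, its axis 45 mm above the worktop. Origin under its centre.
- dial_gauge: Dial gauge on its stand, fixed, 173 mm high, base 46 x 50 mm, at the back to the left of the runout stand; not used. Origin under its base.
- brake_pad: Loose brake pad, 42 x 84 x 12 mm, lying in front; leave it.
- feeler_set: Loose folded feeler gauge set, 18 x 100 x 14 mm, lying in front; leave it.
- piston: Loose piston, 60 mm diameter, 54 mm high, standing to the right of the runout stand; leave it.
- bearing: Loose ball bearing, 47 mm diameter, 14 mm high, lying to the right; leave it.

How it is judged:
On the way, in this order (a step that is already met when the one before it is completed fails the run):
1. the movable rest stands so that the V's are 150 mm apart (within 5 mm), not yet clamped (value of joint sliding_rest between 0.055 and 0.065 m and value of joint clamp_lever below 0.45 rad), for 0.2 s.
2. it is clamped there with the lever right down (0.68 rad or more), the camshaft not yet in the stand (value of joint sliding_rest between 0.055 and 0.065 m and value of joint clamp_lever above 0.68 rad and contact force between camshaft and runout_stand below 0.1 N), for 0.2 s.
At the end, for the whole second after the job is handed in: The V's stand 150 mm apart within 5 mm, the cam lever is down (0.68 rad or more), and the camshaft lies still in the stand, either way round: each journal's middle within 7 mm of its V seen from above and no more than 18 mm above the bottom of the V (15.6 mm when seated) (value of joint sliding_rest between 0.055 and 0.065 m and value of joint clamp_lever above 0.68 rad and ((horizontal distance between journal_a and fixed_v below 0.007 m and horizontal distance between journal_b and sliding_v below 0.007 m and z of journal_a in the frame of fixed_v below 0.018 m and z of journal_b in the frame of sliding_v below 0.018 m) or (horizontal distance between journal_b and fixed_v below 0.007 m and horizontal distance between journal_a and sliding_v below 0.007 m and z of journal_b in the frame of fixed_v below 0.018 m and z of journal_a in the frame of sliding_v below 0.018 m)) and linear speed of camshaft below 0.02 m/s and angular speed of camshaft below 0.3 rad/s); the robot touches nothing.
It fails at once if the camshaft is dropped (moves faster than 0.4 m/s while the fingers do not hold it) (linear speed of camshaft above 0.4 m/s and contact force between the fingers and camshaft below 0.2 N).
It fails at once if a loose bystander (brake pad, feeler set, piston, bearing) is moved more than 30 mm (distance of any of brake_pad, feeler_set, piston, bearing from where it was at the start of the episode above 0.03 m).
It also fails if it takes over 61 s, if anything falls off the work surface, if the arm or the gripper's body presses on something with over 40 N, if the wrist force passes 120 N, or if a joint passes its speed limit or range.

## Robot

A 7-joint arm with a two-finger parallel gripper is mounted at the origin on a cart in front of the work surface, level with it; the furniture and walls round the work are solid. World frame = base frame: x ahead of the robot, y to its left, z up, the work surface at z = 0. Lengths are in m, angles in rad, forces in N, time in s.
With the tool pointing down it reaches from about 0.4 to 0.9 m from the base axis. Payload 5.6 kg.
Tool frame: the origin (TCP) lies midway between the tips of the shut fingers; the grasp point (between the pads) lies 19 mm behind it; y points along the fingers, x is the direction in which the jaws open and shut, and the axes are right-handed (so a half turn about y gives the same grasp; the last joint's range is limited). The gripper opens to 92 mm and grips with 3 to 60 N. Pads are 20 mm wide; open, the fingers measure 128 mm over their backs; the gripper's body (75 mm by 189 mm) begins 69 mm behind the grasp point.
Start: joints at [1.11, 0.468, -0.012, 1.603, 0.006, 1.071, -0.056], TCP at [0.264, -0.594, 0.215] pointing down, gripper open.
Joint ranges: [-2.53, 2.53], [-0.31, 2.02], [-1.57, 1.55], [0.28, 2.44], [-1.29, 4.43], [0.15, 1.84], [-2.92, 2.92]. Speed limits (rad/s): [2.57, 2.57, 3.14, 3.14, 3.14, 3.14, 3.14].

## Interface

Orientations are given as a unit quaternion [x, y, z, w].
In Python, from station import r, read_camera, camera_params, order, masks_of gives the robot as it stands. The module is installed in compiled form; this text tells all that it offers.
- The arm moves only by the shell command python3 -m handwheel 'ROWS' [OPENING] [FORCE]. ROWS is a JSON object of lists of equal length, an entry for each row: "linear": the shift along the tool's x, y, z in mm, a list of three; "turn": the turn about the tool's y in rad. A call has 1 to 20 rows; each row shifts and turns the commanded pose from where the row before left it, along the tool's axes as they then stand; what a row does not reach is not made up. A row lasts 1/8 s, in which the tool goes at most 62.5 mm and 10.7 degrees, less where a joint would pass 70% of its speed; a pose out of reach is approached as far as the arm can. A call is refused whole if a number of a shift passes 62.5 or a number of a turn 0.188, either way. A call with a gripper value outside its range is refused whole. OPENING is the opening, from -1 (shut) to 1 (fully open), set as the call begins (- or left out, the last holds). The fingers move at their own pace and stop on an object; FORCE is the grip in N (left out, the last holds). Time passes only in rows, so rows that do not move let the fingers close. It gives the time, the measured TCP pose, the force and the opening at its end, in the units of the state.
- r.sense(): the state, without advancing time (a new reading comes with each control period).
- read_camera(name): name is "scene" or "top" or "wrist"; returns (picture, depth): 420x560x3 uint8, red, green, blue; 420x560 float32, m along the optical axis (not along the pixel's ray), 0 where there is no reading.
- camera_params(name): a dict with "fx", "fy", "cx", "cy" (pixels), "k1" (the pictures are not rectified: a ray, as slopes to the right and down, at radius r is drawn at 1 + k1 r^2 times it, then the intrinsics apply), "camera_from_world" (4x4, takes a point from world to camera coordinates). Camera axes: x right, y up, looking along -z (the intrinsics and any distortion apply to the point x, -y, -z); pixel columns grow to the right and rows downward; lengths in m; the calibration is good to about 2 mm. A picture is of the moment at which its call begins: read the wrist's pose just before it. camera_params takes no time and is no camera call; for the wrist camera it gives the pose at the moment of the call.
- order.job_done(): hands the job in, once; it reports no verdict.
Trained networks look in the newest picture that a camera, given by its name, has taken for a name from the list of things; names that differ only in an ending like _2 or _b are one class to them, and where a whole thing is asked for, a point or a joint stands for the part that bears it (a point fixed in the world has none). Each returns a list of dicts, best first, with "score" (0 to 1); they miss things now and then, are a little off and sometimes report something else, mostly with a low value. They report only what shows in the picture. A call takes as long as a camera call.
- masks_of(label, camera): "pixels" (420x560 bool, what is visible of it) and "position" ([row, column] in pixels, amid what is visible of it).
The state is a dict: "clock": time; "qpos": joint angles; "dq": joint speeds; "joint_efforts": joint torques, N m; "eef_pos": TCP position; "tcp_rot": TCP orientation; "contact_force": force on the tool from outside, world axes, zero at the start; "moment": the same for the moment, N m; "opening": finger opening in m.
Only numpy, scipy, OpenCV 4.12 (cv2) and the standard library are available. Lean on these libraries where they do the work, as an engineer would, in place of code of your own. Each camera call takes 0.05 s, during which the arm holds its last target.

## Working session

There is one attempt and no reset: what is moved stays moved. The work goes in short steps, Python scripts to look and compute and a shell command to move; the robot and the scene stay as the last step left them, time stands still between calls to the robot, and variables do not carry over. Pictures are saved under pics/ and viewed, and the job is handed in when it is done.

```bash
mkdir -p pics; ls
cat > h.py <<'E'
import numpy as np, cv2
from station import r, read_camera, camera_params, order, masks_of
from scipy.spatial.transform import Rotation as R
def unproj(p,uv,depth):
    # uv Nx2 (col,row), depth along axis
    x=(uv[:,0]-p['cx'])/p['fx']; y=(uv[:,1]-p['cy'])/p['fy']
    xd,yd=x.copy(),y.copy()
    for _ in range(20):
        f=1+p['k1']*(x*x+y*y); x=xd/f; y=yd/f
    c=np.stack([x*depth,-y*depth,-depth,np.ones_like(depth)],1)
    T=np.linalg.inv(np.array(p['camera_from_world']))
    return (c@T.T)[:,:3]
def proj(p,P):
    P=np.atleast_2d(P); c=np.c_[P,np.ones(len(P))]@np.array(p['camera_from_world']).T
    x=c[:,0]/-c[:,2]; y=-c[:,1]/-c[:,2]; f=1+p['k1']*(x*x+y*y)
    return np.c_[p['cx']+p['fx']*x*f,p['cy']+p['fy']*y*f]
def cloud(p,d):
    v,u=np.mgrid[0:d.shape[0],0:d.shape[1]]
    return unproj(p,np.c_[u.ravel(),v.ravel()].astype(float),d.ravel().astype(float)).reshape(d.shape+(3,))
E
python3 - <<'E'
from h import *
s=r.sense(); print({k:np.round(v,3) for k,v in s.items()})
for n in ['scene','top','wrist']:
    im,d=read_camera(n); p=camera_params(n)
    cv2.imwrite(f'pics/{n}0.png',im[:,:,::-1]); np.savez(f'{n}0.npz',im=im,d=d)
    T=np.linalg.inv(np.array(p['camera_from_world'])); print(n,p['fx'],p['k1'],T[:3,3].round(3),(-T[:3,2]).round(2))
E
```

```text
pics
{'clock': np.float64(0.0), 'qpos': array([ 1.11 ,  0.468, -0.012,  1.604,  0.006,  1.071, -0.056]), 'dq': array([-0.001, -0.   ,  0.   ,  0.001, -0.   , -0.   ,  0.002]), 'joint_efforts': array([ 1.0000e-03, -5.2057e+01, -1.2000e-02, -2.4375e+01, -5.7000e-02,
        1.7000e-02,  0.0000e+00]), 'eef_pos': array([ 0.263, -0.594,  0.214]), 'tcp_rot': array([-0.593,  0.386, -0.385,  0.593]), 'contact_force': array([-0.091,  0.618, -0.45 ]), 'moment': array([ 0.008, -0.009,  0.013]), 'opening': np.float64(0.092)}
scene 480.8858649305615 -0.021989173019677666 [-0.017  0.62   0.658] [ 0.51 -0.68 -0.52]
top 459.7182915434726 -0.04430256111190959 [ 0.482 -0.154  1.175] [ 0.07 -0.01 -1.  ]
wrist 327.25112301624694 -0.05884789661029139 [ 0.33  -0.564  0.383] [-0.24 -0.1  -0.97]
```

View pics/top0.png

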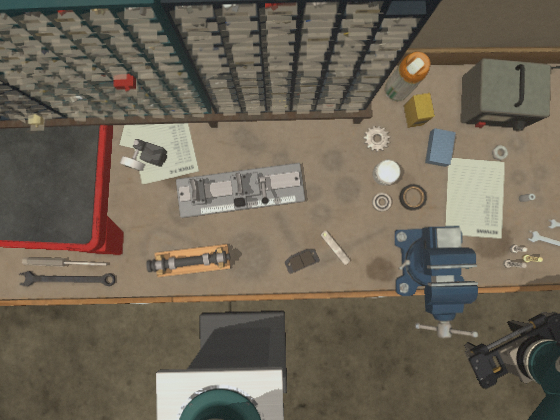

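View pics/scene0.png

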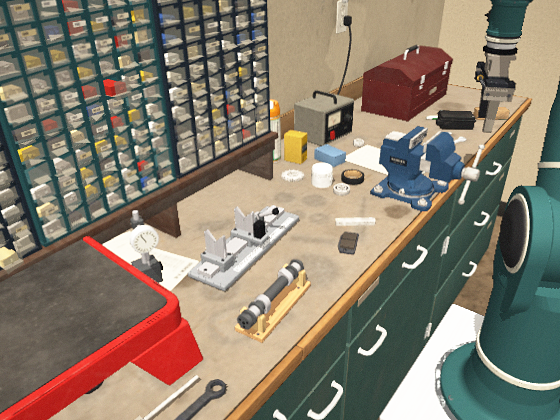

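Run:
```python
from h import *
z=np.load('top0.npz'); p=camera_params('top'); C=cloud(p,z['d'])
for n in ['runout_stand','sliding_rest','slider_grip','clamp_lever','lever_ball','camshaft','cradle','dial_gauge','brake_pad','feeler_set','piston','bearing']:
    for m in masks_of(n,'top')[:2]:
        k=m['pixels']&(z['d']>0); q=C[k]
        print(n,round(m['score'],2),np.round(m['position']),k.sum(),np.median(q,0).round(3) if k.sum() else '', np.percentile(q,[2,98],axis=0).round(3).tolist() if k.sum() else '')
```

```text
runout_stand 0.69 [186. 238.] 5021 [ 0.601 -0.069  0.021] [[0.548, -0.218, 0.011], [0.658, 0.088, 0.088]]
runout_stand 0.48 [262. 190.] 850 [0.429 0.067 0.054] [[0.411, -0.029, 0.012], [0.446, 0.161, 0.063]]
sliding_rest 0.81 [186. 245.] 866 [ 0.606 -0.079  0.047] [[0.558, -0.129, 0.04], [0.639, -0.047, 0.096]]
sliding_rest 0.19 [190. 239.] 4957 [ 0.6   -0.069  0.021] [[0.548, -0.216, 0.012], [0.658, 0.088, 0.089]]
slider_grip 0.61 [190. 245.] 916 [ 0.603 -0.08   0.046] [[0.558, -0.128, 0.026], [0.639, -0.047, 0.095]]
clamp_lever 0.54 [192. 261.] 126 [ 0.599 -0.124  0.066] [[0.564, -0.133, 0.028], [0.628, -0.117, 0.088]]
lever_ball 0.45 [189. 263.] 119 [ 0.599 -0.126  0.067] [[0.564, -0.133, 0.053], [0.628, -0.117, 0.088]]
lever_ball 0.38 [192. 245.] 985 [ 0.604 -0.08   0.046] [[0.558, -0.129, 0.018], [0.641, -0.047, 0.096]]
camshaft 0.86 [258. 191.] 711 [0.429 0.052 0.055] [[0.414, -0.031, 0.04], [0.447, 0.154, 0.063]]
cradle 0.83 [257. 192.] 1007 [0.438 0.064 0.012] [[0.397, -0.028, 0.007], [0.463, 0.143, 0.049]]
cradle 0.4 [188. 240.] 4821 [ 0.601 -0.067  0.022] [[0.549, -0.215, 0.013], [0.657, 0.086, 0.089]]
dial_gauge 0.89 [155. 147.] 729 [0.689 0.151 0.051] [[0.647, 0.125, 0.018], [0.719, 0.187, 0.171]]
brake_pad 0.85 [262. 299.] 513 [ 0.422 -0.214  0.009] [[0.395, -0.252, -0.0], [0.447, -0.178, 0.015]]
feeler_set 0.76 [248. 333.] 340 [ 0.451 -0.3    0.011] [[0.412, -0.331, -0.003], [0.491, -0.268, 0.015]]
piston 0.64 [172. 385.] 535 [ 0.634 -0.429  0.05 ] [[0.608, -0.458, 0.01], [0.662, -0.405, 0.055]]
bearing 0.75 [198. 384.] 247 [ 0.563 -0.423  0.012] [[0.542, -0.445, -0.0], [0.584, -0.401, 0.018]]
```

Run:
```python
from h import *
z=np.load('top0.npz'); p=camera_params('top'); C=cloud(p,z['d'])
im=z['im'][100:300,120:420,::-1]
cv2.imwrite('pics/top0z.png',cv2.resize(im,None,fx=2.6,fy=2.6,interpolation=cv2.INTER_CUBIC))
X,Y,Z=C[...,0],C[...,1],C[...,2]
m=(X>.52)&(X<.68)&(Y>-.25)&(Y<.12)
b=m&(Z>.012)&(Z<.024)
def rect(k):
    q=C[k][:,:2].astype(np.float32); (c,s,a)=cv2.minAreaRect(q); return np.round(c,4),np.round(s,4),round(a,1)
# clean mask
n,l,st,_=cv2.connectedComponentsWithStats((m&(Z>.012)).astype(np.uint8)); i=1+st[1:,4].argmax(); print(rect((l==i)&(Z<.024)),st[i,4])
k=(l==i)&(Z>.07); n2,l2,s2,c2=cv2.connectedComponentsWithStats(k.astype(np.uint8))
for j in range(1,n2):
    if s2[j,4]>8: print(s2[j],C[l2==j].mean(0).round(4),rect(l2==j))
s=r.sense(); print(R.from_quat(s['tcp_rot']).as_matrix().round(3))
```

```text
(array([ 0.6035, -0.0638]), array([0.1003, 0.3204]), 6.1) 4898
[236 173   7  22  99] [ 0.6114 -0.0675  0.0878] (array([ 0.6113, -0.0668]), array([0.049 , 0.0103]), 6.0)
[190 179   8  22 118] [0.6002 0.0404 0.0873] (array([0.5998, 0.0413]), array([0.0487, 0.0109]), 6.2)
[262 192   7  13  58] [ 0.5737 -0.1276  0.0806] (array([ 0.5762, -0.1283]), array([0.0144, 0.0297]), 89.1)
[234 198  11   9  89] [ 0.5679 -0.0659  0.0803] (array([ 0.5678, -0.0658]), array([0.0244, 0.0192]), 89.9)
[[ 0.406  0.     0.914]
 [-0.914 -0.     0.406]
 [ 0.    -1.     0.   ]]
```

View pics/top0z.png

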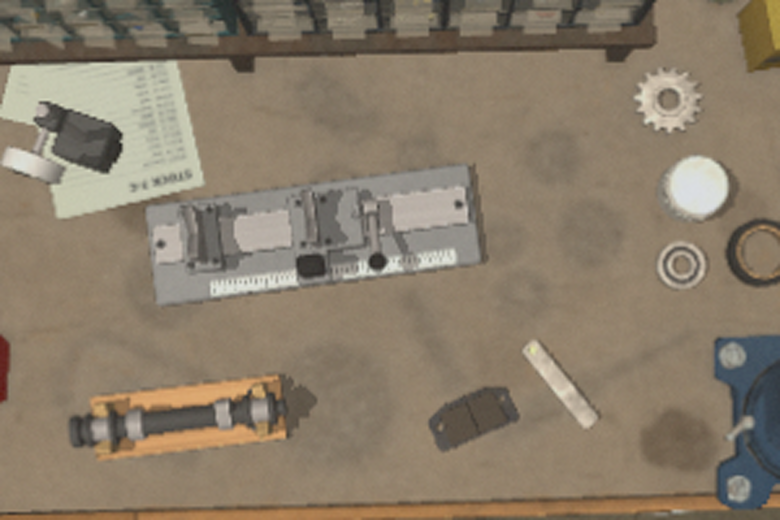

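Run:
```python
from h import *
z=np.load('top0.npz'); p=camera_params('top'); C=cloud(p,z['d'])
X,Y,Z=C[...,0],C[...,1],C[...,2]
for a,b in [(-.8,-.6),(-.6,-.5),(-.5,-.4),(-.4,-.3),(-.3,-.1),(-.1,.1),(.1,.3)]:
    print(a,b,[ (round(x,2),round(float(np.percentile(Z[(X>x)&(X<x+.05)&(Y>a)&(Y<b)&(z['d']>0)],99)),3)) for x in np.arange(.25,.85,.05) if ((X>x)&(X<x+.05)&(Y>a)&(Y<b)).any()])
s=r.sense(); M=R.from_quat(s['tcp_rot']).as_matrix(); t=np.array([.5,-.08,.33]); print(M.T@(t-s['eef_pos'])*1000)
```

```text
-0.8 -0.6 [(np.float64(0.25), 0.398), (np.float64(0.3), 0.346), (np.float64(0.35), 0.08), (np.float64(0.4), 0.071), (np.float64(0.45), 0.01), (np.float64(0.5), 0.006), (np.float64(0.55), 0.049), (np.float64(0.6), 0.006), (np.float64(0.65), 0.027), (np.float64(0.7), 0.121), (np.float64(0.75), 0.157), (np.float64(0.8), 0.159)]
-0.6 -0.5 [(np.float64(0.25), 0.587), (np.float64(0.3), 0.459), (np.float64(0.35), 0.175), (np.float64(0.4), 0.176), (np.float64(0.45), 0.156), (np.float64(0.5), 0.019), (np.float64(0.55), 0.021), (np.float64(0.6), 0.019), (np.float64(0.65), 0.038), (np.float64(0.7), 0.038), (np.float64(0.75), 0.092), (np.float64(0.8), 0.186)]
-0.5 -0.4 [(np.float64(0.25), 0.618), (np.float64(0.3), 0.174), (np.float64(0.35), 0.174), (np.float64(0.4), 0.174), (np.float64(0.45), 0.041), (np.float64(0.5), 0.017), (np.float64(0.55), 0.02), (np.float64(0.6), 0.056), (np.float64(0.65), 0.053), (np.float64(0.7), 0.014), (np.float64(0.75), 0.089), (np.float64(0.8), 0.188)]
-0.4 -0.3 [(np.float64(0.3), 0.004), (np.float64(0.35), 0.004), (np.float64(0.4), 0.014), (np.float64(0.45), 0.012),
[... 324 characters left out ...]
084), (np.float64(0.6), 0.061), (np.float64(0.65), 0.02), (np.float64(0.7), 0.148), (np.float64(0.75), 0.644)]
-0.1 0.1 [(np.float64(0.3), 0.004), (np.float64(0.35), 0.008), (np.float64(0.4), 0.062), (np.float64(0.45), 0.045), (np.float64(0.5), 0.02), (np.float64(0.55), 0.097), (np.float64(0.6), 0.097), (np.float64(0.65), 0.017), (np.float64(0.7), 0.406), (np.float64(0.75), 0.647)]
0.1 0.3 [(np.float64(0.3), 0.005), (np.float64(0.35), 0.014), (np.float64(0.4), 0.062), (np.float64(0.45), 0.143), (np.float64(0.5), 0.143), (np.float64(0.55), 0.143), (np.float64(0.6), 0.15), (np.float64(0.65), 0.162), (np.float64(0.7), 0.41), (np.float64(0.75), 0.647)]
[-374.04769328 -115.40700102  424.5196072 ]
```

```bash
python3 -m handwheel '{"linear":[[0,-40,0],[0,-45,0],[-30,-20,35],[-37,-5,42],[-37,-5,42],[-37,0,42],[-37,0,42],[-37,0,42],[-37,0,42],[-37,0,42],[-37,0,42],[-30,0,35],[-18,0,20],[0,0,0]],"turn":[0,0,0,0,0,0.05,0.05,0.05,0.05,0.05,0.0615,0,0,0]}' -0.04 30
python3 - <<'E'
from h import *
s=r.sense(); print(s['clock'],s['eef_pos'].round(4),s['opening'],s['qpos'].round(2)); print(R.from_quat(s['tcp_rot']).as_matrix().round(3))
p=camera_params('wrist'); im,d=read_camera('wrist'); np.savez('w1.npz',im=im,d=d,p=p)
cv2.imwrite('pics/w1.png',im[:,:,::-1])
E
```

```text
clock: 2.5
eef_pos: [0.5572, -0.1108, 0.3293]
tcp_rot: [-0.527, 0.472, -0.471, 0.527]
contact_force: [-0.2, 0.4, -0.3]
opening: 0.0439
2.5 [ 0.5572 -0.1108  0.3293] 0.043940856009792854 [ 0.41  0.26 -0.33  1.65  0.09  1.25 -1.4 ]
[[ 0.11  -0.     0.994]
 [-0.994  0.001  0.11 ]
 [-0.001 -1.    -0.   ]]
```

View pics/w1.png

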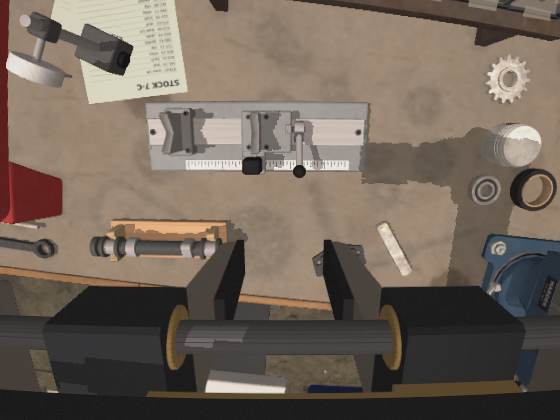

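The wrist view shows the stand (cols 147–367, rows 102–170), with the fixed V at col 178, the movable V at col 255, the grip at (252,165) and the ball at (300,171). The camshaft in its cradle is at cols 90–220, row 246. I'll measure from this view.

```bash
cat > meas.py <<'E'
from h import *
def stand(C,Zmax=.2):
    X,Y,Z=C[...,0],C[...,1],C[...,2]
    m=(X>.5)&(X<.69)&(Y>-.26)&(Y<.13)&(Z>.01)&(Z<.11)
    n,l,st,_=cv2.connectedComponentsWithStats(m.astype(np.uint8)); i=1+st[1:,4].argmax()
    def rect(k):
        c,s,a=cv2.minAreaRect(C[k][:,:2].astype(np.float32)); return np.round(c,4),np.round(s,4),round(a,1)
    print('base',rect((l==i)&(Z<.024)))
    k=(l==i)&(Z>.068); n2,l2,s2,c2=cv2.connectedComponentsWithStats(k.astype(np.uint8))
    for j in range(1,n2):
        if s2[j,4]>12: print(s2[j,:4],C[l2==j].mean(0).round(4),C[l2==j][:,2].max().round(3),rect(l2==j))
E
python3 - <<'E'
from meas import *
z=np.load('w1.npz',allow_pickle=True); p=z['p'].item(); C=cloud(p,z['d']); stand(C)
for n in ['camshaft','cradle']:
    for m in masks_of(n,'wrist')[:1]:
        k=m['pixels']&(z['d']>0); q=C[k]
        print(n,m['score'],np.round(m['position']),cv2.minAreaRect(q[:,:2].astype(np.float32)))
        if n=='camshaft':
            t=q[(q[:,2]>.05)]; c=t.mean(0); u=np.linalg.svd((t-c)[:,:2],full_matrices=False)[2][0]; u=u*np.sign(u[1]); print(c,u,np.degrees(np.arctan2(-u[0],u[1])))
            s=(t[:,:2]-c[:2])@u
            for b in np.arange(-.12,.12,.005):
                kk=(s>=b)&(s<b+.005)
                if kk.sum(): 
                    w=t[kk]; print(round(b,3),kk.sum(),w[:,2].max().round(3),c[:2]+u*b)
E
```

```text
base (array([ 0.6038, -0.0659]), array([0.0999, 0.3205]), 6.0)
[159 112  19  43] [0.601  0.038  0.0854] 0.1 (array([0.6006, 0.04  ]), array([0.0501, 0.0114]), 7.5)
[249 112  11  42] [ 0.6127 -0.0686  0.0877] 0.099 (array([ 0.6124, -0.0681]), array([0.0484, 0.0101]), 6.5)
[293 148  13  30] [ 0.5774 -0.1281  0.0791] 0.088 (array([ 0.5805, -0.1278]), array([0.036 , 0.0154]), 5.6)
[242 158  20  17] [ 0.5698 -0.0675  0.0797] 0.084 (array([ 0.569 , -0.0668]), array([0.02 , 0.025]), 6.1)
camshaft 0.93 [245. 149.] ((0.4255724251270294, 0.08485962450504303), (0.04765930771827698, 0.2298537641763687), 10.980107307434082)
[0.42975704 0.07147606 0.05520439] [-0.09837485  0.99514943] 5.645594972393806
-0.105 3 0.058 [ 0.4400864  -0.03301463]
-0.1 29 0.061 [ 0.43959453 -0.02803888]
-0.095 25 0.057 [ 0.43910265 -0.02306313]
-0.09 36 0.056 [ 0.43861078 -0.01808739]
-0.085 42 0.057 [ 0.4381189  -0.01311164]
-0.08 63 0.062 [ 0.43762703 -0.00813589]
-0.075 41 0.062 [ 0.43713515 -0.00316014]
-0.07 40 0.056 [0.43664328 0.0018156 ]
-0.065 55 0.065 [0.43615141 0.00679135]
-0.06 69 0.064 [0.43565953 0.01176
[... 593 characters left out ...]
0.02 58 0.059 [0.42778954 0.09137905]
0.025 56 0.06 [0.42729767 0.0963548 ]
0.03 52 0.06 [0.4268058  0.10133055]
0.035 34 0.06 [0.42631392 0.10630629]
0.04 36 0.056 [0.42582205 0.11128204]
0.045 76 0.06 [0.42533017 0.11625779]
0.05 57 0.061 [0.4248383  0.12123353]
0.055 21 0.058 [0.42434642 0.12620928]
0.06 40 0.056 [0.42385455 0.13118503]
0.065 38 0.056 [0.42336268 0.13616078]
0.07 79 0.062 [0.4228708  0.14113652]
0.075 33 0.062 [0.42237893 0.14611227]
0.08 61 0.061 [0.42188705 0.15108802]
0.085 53 0.06 [0.42139518 0.15606377]
0.09 29 0.06 [0.4209033  0.16103951]
cradle 0.95 [231. 164.] ((0.42870789766311646, 0.067983478307724), (0.07423456013202667, 0.2056645303964615), 10.696188926696777)
```

```bash
python3 -m handwheel '{"linear":[[-22,0,8],[-21,30,8],[0,50,0],[0,50,0],[0,50,0],[0,30,0],[0,0,0]],"turn":[0,0,0,0,0,0,0]}'
python3 - <<'E'
from h import *
s=r.sense(); print(s['clock'],s['eef_pos'].round(4)); 
p=camera_params('wrist'); im,d=read_camera('wrist'); np.savez('w2.npz',im=im,d=d,p=p)
cv2.imwrite('pics/w2.png',im[:,:,::-1])
from meas import stand
stand(cloud(p,d))
E
```

```text
clock: 3.52
eef_pos: [0.5656, -0.0701, 0.1177]
tcp_rot: [0.527, -0.475, 0.472, -0.524]
contact_force: [0.0, 0.5, -0.2]
opening: 0.0444
3.525 [ 0.5656 -0.0701  0.1177]
base (array([ 0.6039, -0.0653]), array([0.1003, 0.3186]), 6.0)
[262 123  37 119] [ 0.5942 -0.0676  0.0852] 0.1 (array([ 0.5981, -0.0637]), array([0.0774, 0.0247]), 6.6)
[ 92 125  48  84] [0.6014 0.0374 0.085 ] 0.1 (array([0.6007, 0.0395]), array([0.0499, 0.0118]), 6.2)
[359 192  25  56] [ 0.5782 -0.1272  0.0786] 0.087 (array([ 0.58  , -0.1283]), array([0.0354, 0.0155]), 1.1)
```

View pics/w2.png

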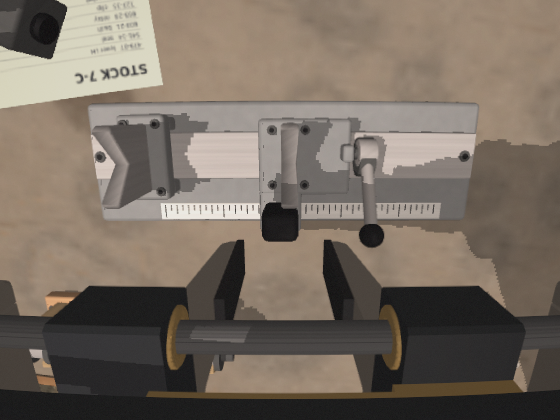

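```bash
cat > st.py <<'E'
from h import *
import sys
s=r.sense(); M=R.from_quat(s['tcp_rot']).as_matrix()
print(round(float(s['clock']),2),s['eef_pos'].round(4),'F',s['contact_force'].round(1),'op',round(float(s['opening']),4)); print('x',M[:,0].round(3),'z',M[:,2].round(3), 'y',M[:,1].round(3))
def go(t): print('to',t,'tool mm',(M.T@(np.array(t)-s['eef_pos'])*1000).round(1))
if len(sys.argv)>3: go([float(a) for a in sys.argv[1:4]])
if len(sys.argv)>4:
    a=np.radians(float(sys.argv[4])); c=np.degrees(np.arctan2(M[1,0],M[0,0])); print('turn rad',-np.radians((np.degrees(a)-c+180)%360-180))
E
python3 st.py 0.5685 -0.0665 0.050 -83.9
python3 - <<'E'
from h import *
print(camera_params('wrist')['cx'])
E
```

```text
3.58 [ 0.5672 -0.0698  0.1195] F [-0.2 -0.9 -0.2] op 0.0442
x [ 0.104 -0.995  0.   ] z [ 0.995  0.104 -0.001] y [-0.001 -0.    -1.   ]
to [0.5685, -0.0665, 0.05] tool mm [-3.2 69.5  1.7]
turn rad -0.0020911342342847714
283.47317587893804
```

```bash
python3 -m handwheel '{"linear":[[-3,25,1],[0,25,0],[0,18,0],[0,0,0],[0,0,0]],"turn":[0,0,0,0,0]}'; python3 st.py 0.5685 -0.0665 0.050
```

```text
clock: 4.2
eef_pos: [0.5694, -0.0657, 0.0528]
tcp_rot: [-0.525, 0.472, -0.473, 0.526]
contact_force: [-0.4, -1.0, -0.6]
opening: 0.0441
4.2 [ 0.5694 -0.0657  0.0528] F [-0.4 -1.  -0.6] op 0.0441
x [ 0.106 -0.994  0.001] z [0.994 0.106 0.002] y [ 0.002 -0.    -1.   ]
to [0.5685, -0.0665, 0.05] tool mm [ 0.7  2.8 -1. ]
```

Now I'll close on the grip.

```bash
python3 -m handwheel '{"linear":[[0,1,-1],[0,0,0],[0,0,0],[0,0,0],[0,0,0],[0,0,0]],"turn":[0,0,0,0,0,0]}' -1 15; python3 st.py
```

```text
clock: 4.95
eef_pos: [0.5677, -0.0661, 0.0511]
tcp_rot: [0.526, -0.473, 0.473, -0.526]
contact_force: [-1.1, -2.1, 6.0]
opening: 0.0239
4.95 [ 0.5677 -0.0661  0.0511] F [-1.1 -2.1  6. ] op 0.0239
x [ 0.106 -0.994  0.001] z [0.994 0.106 0.   ] y [ 0.001 -0.001 -1.   ]
```

```bash
python3 -m handwheel '{"linear":[[2,0,0],[4,0,0],[5,0,0],[5,0,0],[5,0,0],[5,0,0],[5,0,0],[5,0,0],[3,0,0],[2,0,0],[0,0,0],[0,0,0],[0,0,0]],"turn":[0,0,0,0,0,0,0,0,0,0,0,0,0]}'; python3 st.py
python3 - <<'E'
from h import *
from meas import stand
for n in ['wrist','top']:
    p=camera_params(n); im,d=read_camera(n); np.savez(n+'3.npz',im=im,d=d,p=p); cv2.imwrite(f'pics/{n}3.png',im[:,:,::-1])
    print(n); stand(cloud(p,d))
E
```

```text
clock: 6.58
eef_pos: [0.572, -0.1053, 0.0511]
tcp_rot: [-0.526, 0.473, -0.472, 0.526]
contact_force: [-1.9, 0.7, 5.8]
opening: 0.0238
6.58 [ 0.572  -0.1053  0.0511] F [-1.9  0.7  5.8] op 0.0238
x [ 0.107 -0.994 -0.001] z [0.994 0.107 0.   ] y [ 0.     0.001 -1.   ]
wrist
base (array([ 0.6038, -0.0656]), array([0.1006, 0.3185]), 6.0)
[211 130 146 190] [ 0.5923 -0.105   0.0881] 0.11 (array([ 0.5972, -0.1099]), array([0.0509, 0.0814]), 69.1)
[  0 139  20 101] [0.5925 0.0339 0.0721] 0.081 (array([0.5998, 0.0348]), array([0.0476, 0.0035]), 6.1)
[393 226  37  61] [ 0.5861 -0.1645  0.0762] 0.086 (array([ 0.5876, -0.1632]), array([0.0267, 0.016 ]), 15.5)
top
base (array([0.5921, 0.0436]), array([0.1005, 0.1058]), 5.8)
[190 179   8  22] [0.6    0.0402 0.0872] 0.103 (array([0.6002, 0.0412]), array([0.049 , 0.0108]), 6.4)
```

View pics/wrist3.png

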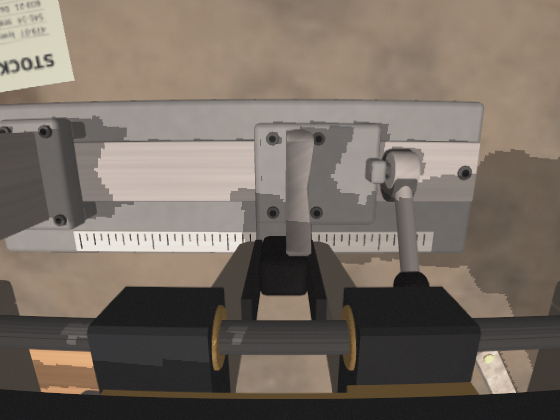

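```bash
python3 -m handwheel '{"linear":[[2,0,0],[0,0,0],[0,0,0],[0,0,0]],"turn":[0,0,0,0]}'; python3 st.py;  python3 -m handwheel '{"linear":[[0,0,0],[0,0,0],[0,0,0],[0,-20,0],[0,-40,0],[0,-50,0],[0,-60,0],[0,0,0],[0,0,0]],"turn":[0,0,0,0,0,0,0,0,0]}' -0.04; python3 st.py
python3 - <<'E'
from h import *
from meas import stand
for n in ['wrist','top']:
    p=camera_params(n); im,d=read_camera(n); np.savez(n+'4.npz',im=im,d=d,p=p); cv2.imwrite(f'pics/{n}4.png',im[:,:,::-1])
    print(n); stand(cloud(p,d))
E
```

```text
clock: 7.18
eef_pos: [0.5722, -0.1071, 0.0511]
tcp_rot: [-0.526, 0.473, -0.472, 0.526]
contact_force: [-1.2, 1.6, 7.4]
opening: 0.024
7.17 [ 0.5722 -0.1071  0.0511] F [-1.2  1.6  7.4] op 0.024
x [ 0.107 -0.994 -0.001] z [0.994 0.107 0.   ] y [ 0.     0.001 -1.   ]
clock: 8.3
eef_pos: [0.5717, -0.1084, 0.2212]
tcp_rot: [0.526, -0.473, 0.473, -0.526]
contact_force: [0.0, 0.3, -0.4]
opening: 0.0439
8.3 [ 0.5717 -0.1084  0.2212] F [ 0.   0.3 -0.4] op 0.0439
x [ 0.106 -0.994  0.001] z [0.994 0.106 0.   ] y [ 0.001 -0.    -1.   ]
wrist
base (array([ 0.6042, -0.0657]), array([0.0984, 0.3197]), 6.1)
[284 125  11  57] [ 0.6166 -0.1083  0.0894] 0.1 (array([ 0.6169, -0.1085]), array([0.0498, 0.0093]), 6.2)
[115 126  32  56] [0.6014 0.0375 0.0847] 0.101 (array([0.601 , 0.0397]), array([0.05  , 0.0123]), 6.4)
[337 173  18  38] [ 0.5817 -0.1675  0.0791] 0.087 (array([ 0.5834, -0.166 ]), array([0.0334, 0.0167]), 18.3)
[270 185  25  22] [ 0.5746 -0.1065  0.08  ] 0.083 (array([ 0.5734, -0.1065]), array([0.0198, 0.0239]), 5.6)
top
base (array([0.5899, 0.0638]), array([0.1005, 0.0639]), 5.5)
[190 179   8  22] [0.5999 0.0404 0.0873] 0.105 (array([0.6   , 0.0411]), array([0.049 , 0.0111]), 6.1)
```

View pics/wrist4.png

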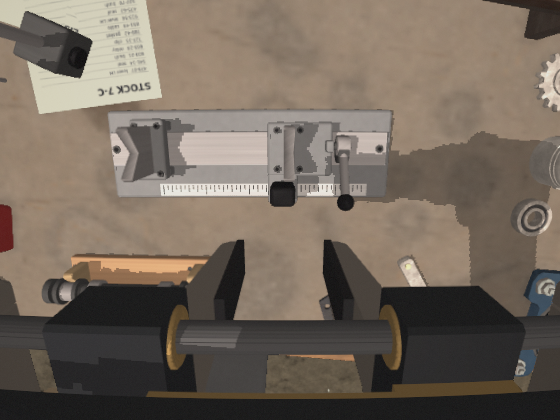

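```bash
python3 -m handwheel '{"linear":[[30,0,-4],[31,30,-3.5],[0,40,0],[0,40,0],[0,0,0],[0,0,0]],"turn":[0,0,0,0,0,0]}' -1 20; python3 st.py 0.5707 -0.1697 0.09
python3 - <<'E'
from h import *
for n in ['wrist','scene']:
    im,d=read_camera(n); cv2.imwrite(f'pics/{n}5.png',im[:,:,::-1])
E
```

```text
clock: 9.15
eef_pos: [0.5716, -0.1696, 0.1111]
tcp_rot: [-0.526, 0.473, -0.473, 0.526]
contact_force: [0.3, 0.2, -0.8]
opening: 0.0002
9.15 [ 0.5716 -0.1696  0.1111] F [ 0.3  0.2 -0.8] op 0.0002
x [ 0.106 -0.994 -0.   ] z [0.994 0.106 0.   ] y [ 0.  0. -1.]
to [0.5707, -0.1697, 0.09] tool mm [ 0.1 21.1 -0.9]
```

View pics/wrist5.png

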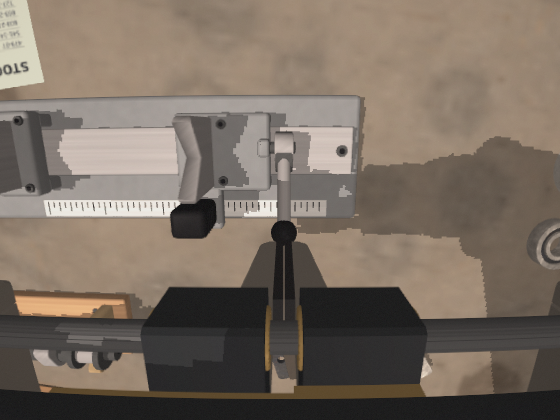

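View pics/scene5.png

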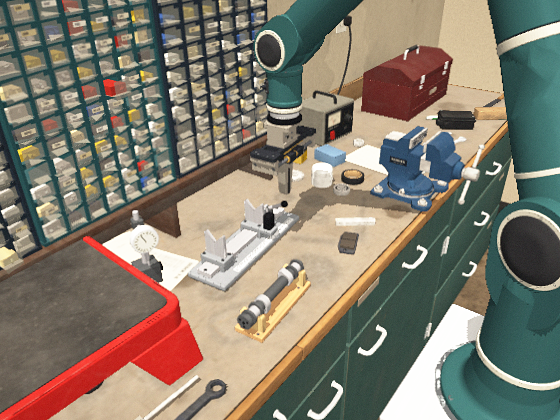

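```bash
python3 - <<'E'
from h import *
p=camera_params('wrist')
print(proj(p,[[0.5747,-0.1693,0.08],[.5716,-.1696,.111],[.5716,-.1696,.0885]]))
E
python3 -m handwheel '{"linear":[[0,15,0],[0,8,0],[0,8,0],[0,8,0],[0,6,0]],"turn":[0,0,0,0,0]}'
```

```text
[[283.33868627 233.07544457]
 [283.29340151 256.42747409]
 [283.28843947 242.21510911]]
clock: 9.88
eef_pos: [0.5702, -0.1699, 0.0651]
tcp_rot: [0.526, -0.473, 0.472, -0.525]
contact_force: [-4.4, -0.3, 6.3]
opening: 0.0006
```

```bash
python3 -m handwheel '{"linear":[[0,5,0],[0,5,0],[0,4,0],[0,3,0],[0,2,0],[0,0,0],[0,0,0]],"turn":[0,0,0,0,0,0,0]}'; python3 st.py 0.57 -.17 0.046
```

```text
clock: 10.75
eef_pos: [0.5718, -0.1695, 0.0465]
tcp_rot: [-0.525, 0.472, -0.473, 0.526]
contact_force: [-0.1, 0.3, 0.4]
opening: 0.0007
10.75 [ 0.5718 -0.1695  0.0465] F [-0.1  0.3  0.4] op 0.0007
x [ 0.106 -0.994 -0.   ] z [0.994 0.106 0.002] y [ 0.002  0.    -1.   ]
to [0.57, -0.17, 0.046] tool mm [ 0.3  0.5 -1.9]
```

```bash
python3 -m handwheel '{"linear":[[0,1.5,0],[0,0,0],[0,0,0]],"turn":[0,0,0]}'; python3 -m handwheel '{"linear":[[0,-20,0],[0,-45,0],[-25,-50,0],[-35,-50,-20],[0,0,0],[0,0,0]],"turn":[0,0,0,0,0,0]}' 1 20; python3 st.py
python3 - <<'E'
from h import *
from meas import stand
for n in ['wrist','scene']:
    p=camera_params(n); im,d=read_camera(n); np.savez(n+'6.npz',im=im,d=d,p=p); cv2.imwrite(f'pics/{n}6.png',im[:,:,::-1])
    print(n); stand(cloud(p,d))
E
```

```text
clock: 11.12
eef_pos: [0.5718, -0.1694, 0.0454]
tcp_rot: [-0.526, 0.472, -0.473, 0.526]
contact_force: [0.9, 1.4, 2.3]
opening: 0.0004
clock: 11.88
eef_pos: [0.5451, -0.114, 0.2091]
tcp_rot: [0.526, -0.473, 0.473, -0.525]
contact_force: [-0.3, -0.5, -0.6]
opening: 0.0582
11.88 [ 0.5451 -0.114   0.2091] F [-0.3 -0.5 -0.6] op 0.0582
x [ 0.105 -0.994  0.001] z [0.994 0.105 0.   ] y [ 0.    -0.001 -1.   ]
wrist
base (array([ 0.6043, -0.0657]), array([0.0995, 0.3198]), 6.2)
[280  92  12  61] [ 0.6169 -0.1079  0.089 ] 0.1 (array([ 0.6167, -0.108 ]), array([0.0491, 0.0099]), 5.5)
[101  94  33  60] [0.6014 0.0374 0.0849] 0.1 (array([0.6006, 0.0396]), array([0.0502, 0.0118]), 6.5)
[266 159  27  23] [ 0.5741 -0.1067  0.0802] 0.083 (array([ 0.5734, -0.1066]), array([0.0199, 0.0244]), 6.2)
scene
base (array([ 0.6026, -0.0638]), array([0.1025, 0.3224]), 6.2)
[244 198  30  25] [ 0.6005 -0.1041  0.0815] 0.101 (array([ 0.6005, -0.1065]), array([0.0255, 0.0801]), 88.6)
[204 229  22  21] [0.5982 0.0426 0.083 ] 0.101 (array([0.6001, 0.0401]), array([0.0513, 0.0138]), 6.0)
```

View pics/wrist6.png

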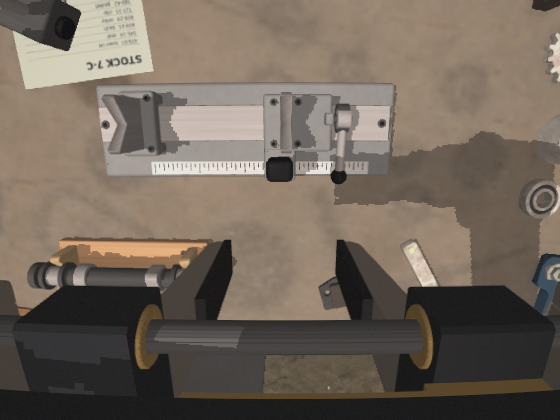

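View pics/scene6.png

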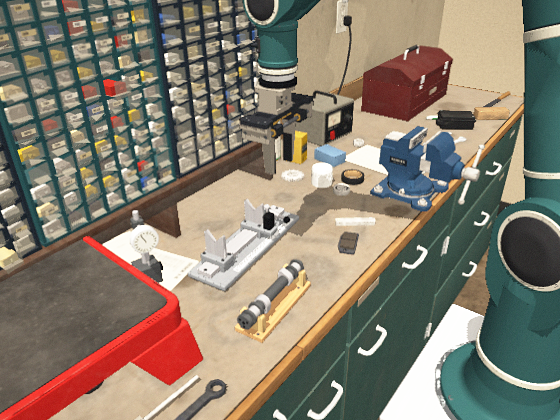

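Run:
```python
from h import *
print(r.sense()['qpos'].round(2))
for f in ['top0','scene6']:
    z=np.load(f+'.npz',allow_pickle=True); p=camera_params(f[:-1]); C=cloud(p,z['d'])
    X,Y,Z=C[...,0],C[...,1],C[...,2]
    for a,b in [(-.15,-.05),(-.05,.05),(.05,.12)]:
        print(f,a,b,[(round(h,2),round(float(np.percentile(X[k],1)),3)) for h in np.arange(.1,.6,.05) if (k:=(X>.62)&(Y>a)&(Y<b)&(Z>h)&(Z<h+.05)&(z['d']>0)).sum()>5])
z=np.load('wrist6.npz',allow_pickle=True); C=cloud(z['p'].item(),z['d'])
print('ball',C[172:181,334:343].reshape(-1,3).max(0).round(4),np.median(C[172:181,334:343].reshape(-1,3),0).round(4))
```

```text
[ 0.43  0.35 -0.35  1.82  0.14  1.   -1.44]
top0 -0.15 -0.05 [(np.float64(0.1), 0.749), (np.float64(0.15), 0.75), (np.float64(0.2), 0.754), (np.float64(0.25), 0.755), (np.float64(0.3), 0.755), (np.float64(0.35), 0.756), (np.float64(0.4), 0.756), (np.float64(0.45), 0.755), (np.float64(0.5), 0.754), (np.float64(0.55), 0.754)]
top0 -0.05 0.05 [(np.float64(0.1), 0.749), (np.float64(0.15), 0.75), (np.float64(0.2), 0.755), (np.float64(0.25), 0.755), (np.float64(0.3), 0.756), (np.float64(0.35), 0.755), (np.float64(0.4), 0.755), (np.float64(0.45), 0.754), (np.float64(0.5), 0.756), (np.float64(0.55), 0.755)]
top0 0.05 0.12 [(np.float64(0.1), 0.749), (np.float64(0.15), 0.752), (np.float64(0.2), 0.756), (np.float64(0.25), 0.755), (np.float64(0.3), 0.755), (np.float64(0.35), 0.731), (np.float64(0.4), 0.732), (np.float64(0.45), 0.755), (np.float64(0.5), 0.754), (np.float64(0.55), 0.757)]
scene6 -0.15 -0.05 [(np.float64(0.1), 0.746), (np.float64(0.15), 0.755), (np.float64(0.2), 0.755), (np.float64(0.25), 0.756), (np.float64(0.3), 0.755), (np.float64(0.35), 0.758), (np.float64(0.4), 0.756), (np.float64(0.45), 0.755), (np.float64(0.5), 0.758)]
scene6 -0.05 0.05 [(np.float64(0.1), 0.747), (np.float64(0.15), 0.754), (np.float64(0.2), 0.755), (np.float64(0.25), 0.757), (np.float64(0.3), 0.755), (np.float64(0.35), 0.755), (np.float64(0.4), 0.756), (np.float64(0.45), 0.755), (np.float64(0.5), 0.757)]
scene6 0.05 0.12 [(np.float64(0.1), 0.747), (np.float64(0.15), 0.754), (np.float64(0.2), 0.754), (np.float64(0.25), 0.755), (np.float64(0.3), 0.754), (np.float64(0.35), 0.73), (np.float64(0.4), 0.731), (np.float64(0.45), 0.756), (np.float64(0.5), 0.754)]
ball [ 0.6174 -0.1059  0.3782] [ 0.5692 -0.1678  0.0431]
```

```bash
python3 -m handwheel '{"linear":[[0,-8,0],[0,-8,0],[0,-8,0],[0,-8,0],[0,-8,0],[0,-5,0],[0,0,0],[0,0,0],[0,0,0],[0,0,0]],"turn":[-0.174,-0.174,-0.174,-0.174,-0.174,-0.174,-0.174,-0.174,-0.174,0]}' 1; python3 st.py 0.431 0.03 0.25 5.8
```

```text
clock: 13.22
eef_pos: [0.545, -0.1139, 0.2522]
tcp_rot: [-0.706, -0.034, 0.036, 0.707]
contact_force: [0.6, -0.6, -0.6]
opening: 0.0919
13.22 [ 0.545  -0.1139  0.2522] F [ 0.6 -0.6 -0.6] op 0.0919
x [ 0.995  0.098 -0.002] z [-0.098  0.995  0.002] y [-0.003  0.001 -1.   ]
to [0.431, 0.03, 0.25] tool mm [-99.3   2.7 154.4]
turn rad -0.0031160458101220537
```

```bash
python3 -m handwheel '{"linear":[[-25,0,30],[-25,0,40],[-25,0,40],[-24,0,30],[0,0,14],[0,0,0],[0,0,0]],"turn":[-0.003,0,0,0,0,0,0]}' 1; python3 st.py
python3 - <<'E'
from h import *
n='wrist'
p=camera_params(n); im,d=read_camera(n); np.savez(n+'7.npz',im=im,d=d,p=p); cv2.imwrite(f'pics/{n}7.png',im[:,:,::-1])
E
```

```text
clock: 14.1
eef_pos: [0.4319, 0.0288, 0.2536]
tcp_rot: [-0.706, -0.036, 0.036, 0.706]
contact_force: [-0.4, -0.7, -0.1]
opening: 0.0921
14.1 [0.4319 0.0288 0.2536] F [-0.4 -0.7 -0.1] op 0.0921
x [ 0.995  0.102 -0.   ] z [-0.102  0.995  0.001] y [-0.     0.001 -1.   ]
```

View pics/wrist7.png

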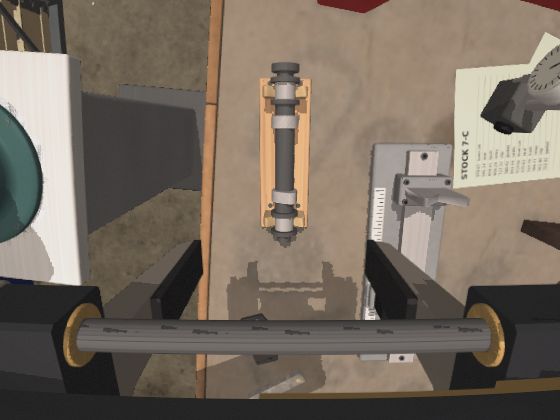

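```bash
python3 - <<'E'
from h import *
z=np.load('wrist7.npz',allow_pickle=True); p=z['p'].item(); d=z['d']; C=cloud(p,d)
m=masks_of('camshaft','wrist')[0]; k=m['pixels']&(d>0); print(m['score'],np.round(m['position']))
q=C[k]; 
b=q[(q[:,2]>.05)&(q[:,2]<.058)]; 
# bar segment
bb=b[(b[:,1]>.03)&(b[:,1]<.085)]
pc=np.polyfit(bb[:,1],bb[:,0],1); print('bar fit x=',pc,'angle',np.degrees(np.arctan(-pc[0])), 'x at .0575',np.polyval(pc,.0575))
u=np.array([-np.sin(np.arctan(-pc[0])),np.cos(np.arctan(-pc[0]))])
o=np.array([np.polyval(pc,.0575),.0575])
s=(q[:,:2]-o)@u; n=(q[:,:2]-o)@np.array([u[1],-u[0]])
for a in np.arange(-.11,.12,.004):
    kk=(s>=a)&(s<a+.004)&(q[:,2]>.03)
    if kk.sum(): print(round(a,3),'zmax',q[kk,2].max().round(4),'w',n[kk].min().round(3),n[kk].max().round(3))
E
python3 st.py .4305 .0575 .03
```

```text
0.55 [145. 283.]
bar fit x= [-0.09334277  0.43446316] angle 5.332694661280248 x at .0575 0.42909594943344276
-0.098 zmax 0.0519 w -0.005 0.007
-0.094 zmax 0.0531 w -0.007 0.008
-0.09 zmax 0.0533 w -0.004 0.013
-0.086 zmax 0.0607 w -0.015 0.015
-0.082 zmax 0.0606 w -0.015 0.015
-0.078 zmax 0.0558 w -0.01 0.01
-0.074 zmax 0.056 w -0.01 0.01
-0.07 zmax 0.0558 w -0.012 0.011
-0.066 zmax 0.0612 w -0.015 0.015
-0.062 zmax 0.0609 w -0.015 0.016
-0.058 zmax 0.0571 w -0.013 0.012
-0.054 zmax 0.0557 w -0.01 0.011
-0.05 zmax 0.0614 w -0.011 0.009
-0.046 zmax 0.0646 w -0.014 0.014
-0.042 zmax 0.0641 w -0.014 0.014
-0.038 zmax 0.0648 w -0.014 0.014
-0.034 zmax 0.0638 w -0.014 0.014
-0.03 zmax 0.0558 w -0.01 0.011
-0.026 zmax 0.0556 w -0.01 0.011
-0.022 zmax 0.0558 w -0.01 0.01
-0.018 zmax 0.0559 w -0.01 0.01
-0.014 zmax 0.0565 w -0.011 0.01
-0.01 zmax 0.0559 w -0.011 0.01
-0.006 zmax 0.0558 w -0.011 0.01
-0.002 zmax 0.0559 w -0.011 0.009
0.002 zmax 0.0561 w -0.011 0.01
0.006 zmax 0.0564 w -0.011 0.01
0.01 zmax 0.0556 w -0.011 0.01
0.014 zmax 0.0558 w -0.011 0.01
0.018 zmax 0.0566 w -0.011 0.011
0
[... 169 characters left out ...]
zmax 0.0605 w -0.014 0.014
0.046 zmax 0.0599 w -0.014 0.015
0.05 zmax 0.0596 w -0.014 0.015
0.054 zmax 0.056 w -0.011 0.009
0.058 zmax 0.0564 w -0.011 0.01
0.062 zmax 0.0611 w -0.015 0.016
0.066 zmax 0.0625 w -0.015 0.016
0.07 zmax 0.0563 w -0.011 0.01
0.074 zmax 0.0567 w -0.011 0.011
0.078 zmax 0.0562 w -0.011 0.011
0.082 zmax 0.0563 w -0.011 0.011
0.086 zmax 0.0611 w -0.015 0.015
0.09 zmax 0.0615 w -0.015 0.015
0.094 zmax 0.0549 w -0.01 0.009
0.098 zmax 0.0602 w -0.015 0.014
0.102 zmax 0.0609 w -0.015 0.014
14.2 [0.4316 0.0289 0.2535] F [ 1.   0.5 -0.9] op 0.0922
x [ 0.995  0.102 -0.   ] z [-0.102  0.995  0.001] y [-0.001  0.001 -1.   ]
to [0.4305, 0.0575, 0.03] tool mm [  1.9 223.5  28.4]
```

```bash
python3 -m handwheel '{"linear":[[0.5,20,15],[0,40,15.7],[0,50,0],[0,50,0],[0,35,0],[0,20,0],[0,10,0],[0,0,0],[0,0,0]],"turn":[0.008,0,0,0,0,0,0,0,0]}' 1; python3 st.py .429 .0595 .026 5.4
```

```text
clock: 15.32
eef_pos: [0.4292, 0.0604, 0.0294]
tcp_rot: [0.706, 0.034, -0.033, -0.706]
contact_force: [0.1, 0.1, 0.6]
opening: 0.0923
15.32 [0.4292 0.0604 0.0294] F [0.1 0.1 0.6] op 0.0923
x [0.995 0.096 0.001] z [-0.096  0.995 -0.   ] y [ 0.001  0.    -1.   ]
to [0.429, 0.0595, 0.026] tool mm [-0.3  3.4 -0.9]
turn rad 0.0017299126892283438
```

```bash
python3 -m handwheel '{"linear":[[0,3,-0.5],[0,0,0],[0,0,0],[0,0,0],[0,0,0],[0,0,0],[0,0,0],[0,0,0],[0,0,0]],"turn":[0,0,0,0,0,0,0,0,0]}' -1 35; python3 st.py
```

```text
clock: 16.45
eef_pos: [0.4295, 0.0601, 0.0259]
tcp_rot: [-0.706, -0.035, 0.033, 0.706]
contact_force: [4.4, -0.2, -3.4]
opening: 0.0209
16.45 [0.4295 0.0601 0.0259] F [ 4.4 -0.2 -3.4] op 0.0209
x [0.995 0.096 0.002] z [-0.096  0.995  0.   ] y [ 0.002  0.001 -1.   ]
```

```bash
python3 -m handwheel '{"linear":[[0,-3,0],[0,-8,0],[0,-15,0],[0,-20,0],[0,-25,0],[0,-25,0],[0,-25,0],[0,-15,0],[0,-8,0],[0,0,0],[0,0,0]],"turn":[0,0,0,0,0,0,0,0,0,0,0]}'; python3 st.py
python3 - <<'E'
from h import *
for n in ['wrist','scene']:
    p=camera_params(n); im,d=read_camera(n); np.savez(n+'8.npz',im=im,d=d,p=p); cv2.imwrite(f'pics/{n}8.png',im[:,:,::-1])
E
```

```text
clock: 17.82
eef_pos: [0.4278, 0.0598, 0.169]
tcp_rot: [-0.706, -0.034, 0.035, 0.706]
contact_force: [-0.2, 0.5, -6.4]
opening: 0.0211
17.82 [0.4278 0.0598 0.169 ] F [-0.2  0.5 -6.4] op 0.0211
x [ 0.995  0.096 -0.002] z [-0.096  0.995  0.   ] y [-0.002 -0.    -1.   ]
```

View pics/wrist8.png

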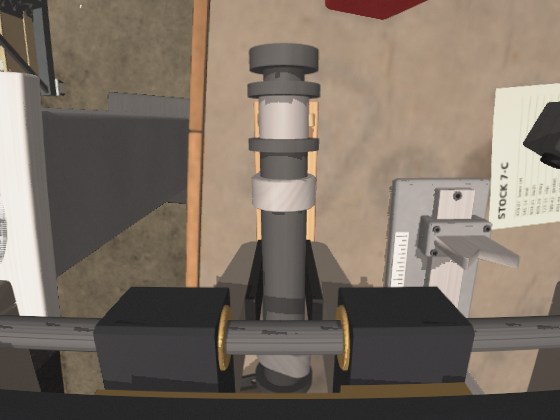

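View pics/scene8.png

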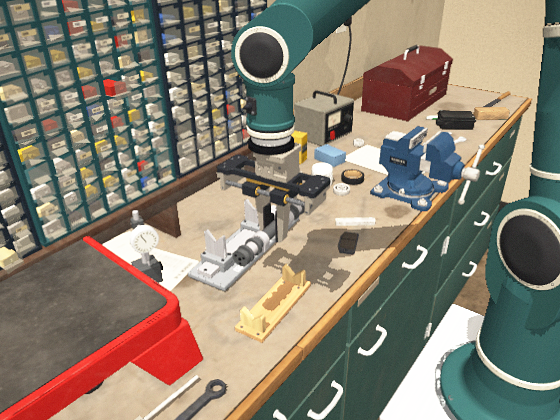

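```bash
cat > inhand.py <<'E'
from h import *
import sys
z=np.load(sys.argv[1],allow_pickle=True); p=z['p'].item(); d=z['d']; C=cloud(p,d)
e=np.array([float(a) for a in sys.argv[2:5]]); a=np.radians(float(sys.argv[5]))
u=np.array([-np.sin(a),np.cos(a)]); nn=np.array([u[1],-u[0]])
s=(C[...,:2]-e[:2])@u; n=(C[...,:2]-e[:2])@nn; h=C[...,2]-e[2]-.019
k0=(d>0)&(abs(n)<.022)&(s>-.15)&(s<.15)&(h>0)&(h<.025)
for b in np.arange(.0,.115,.003):
    k=k0&(s>=b)&(s<b+.003)
    if k.sum()>3: print(round(b,3),k.sum(),'hmax',np.percentile(h[k],98).round(4),'n',n[k].min().round(4),n[k].max().round(4),'mid',((n[k].min()+n[k].max())/2).round(4))
E
python3 inhand.py wrist8.npz .4278 .0598 .169 5.5
```

```text
0.0 292 hmax 0.0239 n -0.011 0.0103 mid -0.0003
0.003 294 hmax 0.0232 n -0.011 0.0103 mid -0.0003
0.006 301 hmax 0.0227 n -0.011 0.0103 mid -0.0003
0.009 1402 hmax 0.0245 n -0.022 0.022 mid 0.0
0.012 258 hmax 0.0107 n -0.0109 0.0101 mid -0.0004
0.015 264 hmax 0.0107 n -0.0108 0.0101 mid -0.0003
0.018 268 hmax 0.0104 n -0.0113 0.0099 mid -0.0007
0.021 265 hmax 0.0108 n -0.0112 0.0099 mid -0.0007
0.024 282 hmax 0.0104 n -0.0112 0.0104 mid -0.0004
0.027 290 hmax 0.0106 n -0.0111 0.0104 mid -0.0004
0.03 286 hmax 0.0106 n -0.0111 0.0103 mid -0.0004
0.033 182 hmax 0.0135 n -0.0145 0.0122 mid -0.0012
0.036 403 hmax 0.0143 n -0.0152 0.0143 mid -0.0004
0.039 422 hmax 0.0145 n -0.0151 0.0143 mid -0.0004
0.042 432 hmax 0.0144 n -0.015 0.0142 mid -0.0004
0.045 438 hmax 0.0146 n -0.0148 0.0141 mid -0.0004
0.048 493 hmax 0.014 n -0.015 0.0141 mid -0.0004
0.051 322 hmax 0.0105 n -0.0112 0.0103 mid -0.0005
0.054 324 hmax 0.0104 n -0.0111 0.0103 mid -0.0004
0.057 337 hmax 0.0104 n -0.0111 0.0103 mid -0.0004
0.06 374 hmax 0.0153 n -0.0158 0.015 mid -0.0004
0.063 504 hmax 0.0155 n -0.0158 0.0149 mid -0.0004
0.066 428 hmax 0.0145 n -0.016 0.0146 mid -0.0007
0.069 374 hmax 0.0107 n -0.0114 0.0105 mid -0.0005
0.072 361 hmax 0.0106 n -0.0114 0.0104 mid -0.0005
0.075 350 hmax 0.0106 n -0.0112 0.0104 mid -0.0004
0.078 384 hmax 0.0105 n -0.0112 0.0102 mid -0.0005
0.081 366 hmax 0.0108 n -0.0116 0.0102 mid -0.0007
0.084 658 hmax 0.0153 n -0.0162 0.0154 mid -0.0004
0.087 447 hmax 0.0154 n -0.0162 0.0152 mid -0.0005
0.09 288 hmax 0.0085 n -0.0093 0.0083 mid -0.0005
0.093 604 hmax 0.014 n -0.0152 0.0141 mid -0.0005
0.096 558 hmax 0.0145 n -0.0151 0.0142 mid -0.0004
0.099 555 hmax 0.0142 n -0.0151 0.014 mid -0.0005
0.102 197 hmax 0.0145 n -0.0143 0.0135 mid -0.0004
```

```bash
python3 -m handwheel '{"linear":[[8,0,-5],[18,0,-12],[25,0,-16],[30,0,-20],[30,0,-20],[25,0,-16],[18,0,-12],[11,0,-7],[6,0,-3],[0,0,0],[0,0,0]],"turn":[0,0,-0.01,0,0,0,0,0,0,0,0]}'; python3 st.py .6087 -.0345 .12 6.1
python3 - <<'E'
from h import *
for n in ['wrist','scene']:
    p=camera_params(n); im,d=read_camera(n); np.savez(n+'9.npz',im=im,d=d,p=p); cv2.imwrite(f'pics/{n}9.png',im[:,:,::-1])
E
python3 st.py .6087 -.0345 .12 6.1
```

```text
clock: 19.3
eef_pos: [0.6095, -0.0323, 0.1697]
tcp_rot: [0.706, 0.038, -0.038, -0.706]
contact_force: [-0.5, 0.2, -7.1]
opening: 0.0207
19.3 [ 0.6095 -0.0323  0.1697] F [-0.5  0.2 -7.1] op 0.0207
x [ 0.994  0.107 -0.001] z [-0.107  0.994  0.   ] y [-0.001 -0.    -1.   ]
to [0.6087, -0.0345, 0.12] tool mm [-1.  49.7 -2.1]
turn rad 0.000867518071322604
19.4 [ 0.6096 -0.0324  0.1699] F [-0.2  0.3 -5.8] op 0.0212
x [ 0.994  0.107 -0.   ] z [-0.107  0.994 -0.   ] y [-0. -0. -1.]
to [0.6087, -0.0345, 0.12] tool mm [-1.1 49.9 -2. ]
turn rad 0.000734449814508481
```

View pics/wrist9.png

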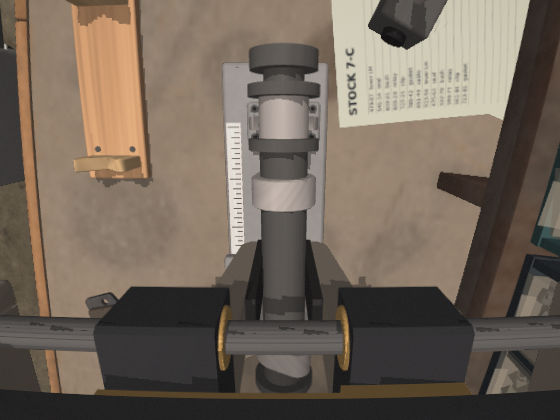

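View pics/scene9.png

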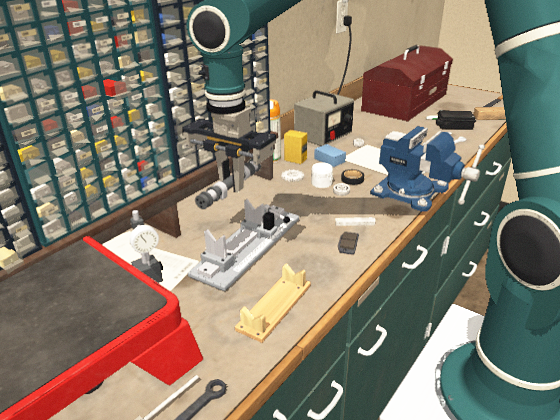

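```bash
python3 -m handwheel '{"linear":[[-1,10,-2],[0,22,0],[0,20,0],[0,12,0],[0,3,0],[0,0,0],[0,0,0]],"turn":[0,0,0,0,0,0,0]}'; python3 st.py .6087 -.0345 .0746 6.1
python3 - <<'E'
from h import *
for n in ['wrist','scene']:
    p=camera_params(n); im,d=read_camera(n); np.savez(n+'10.npz',im=im,d=d,p=p)
    if n=='scene': im=cv2.resize(im[140:320,150:350],None,fx=3.5,fy=3.5)[:600]
    cv2.imwrite(f'pics/{n}10.png',im[:,:,::-1])
E
python3 st.py .6087 -.0345 .0746 6.1
```

```text
clock: 20.27
eef_pos: [0.6098, -0.0348, 0.1035]
tcp_rot: [0.706, 0.038, -0.037, -0.706]
contact_force: [0.6, 0.2, -6.7]
opening: 0.0208
20.27 [ 0.6098 -0.0348  0.1035] F [ 0.6  0.2 -6.7] op 0.0208
x [0.994 0.106 0.001] z [-0.106  0.994 -0.   ] y [ 0.001 -0.    -1.   ]
to [0.6087, -0.0345, 0.0746] tool mm [-1.1 28.9  0.4]
turn rad 4.790155620429062e-05
20.38 [ 0.6097 -0.0349  0.1034] F [ 0.2  0.2 -6.4] op 0.0209
x [0.994 0.106 0.001] z [-0.106  0.994 -0.   ] y [ 0.001 -0.    -1.   ]
to [0.6087, -0.0345, 0.0746] tool mm [-1.  28.8  0.5]
turn rad -8.416550544670966e-05
```

View pics/wrist10.png

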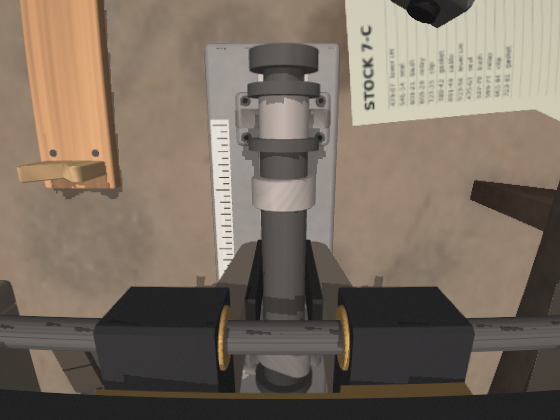

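View pics/scene10.png

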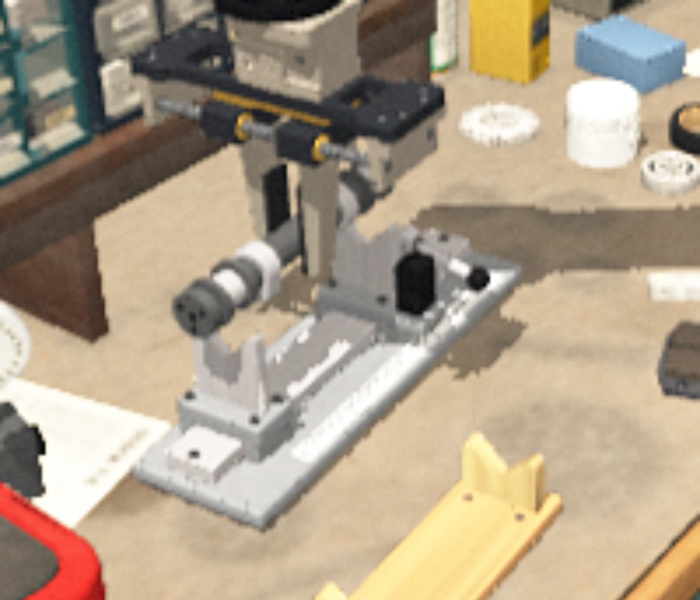

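```bash
python3 - <<'E'
from h import *
z=np.load('wrist10.npz',allow_pickle=True); p=z['p'].item(); d=z['d']; C=cloud(p,d)
e=np.array([.6097,-.0349]); a=np.radians(6.1); u=np.array([-np.sin(a),np.cos(a)]); nn=np.array([u[1],-u[0]])
s=(C[...,:2]-e)@u; n=(C[...,:2]-e)@nn; h=C[...,2]
k=(d>0)&(h>.085)&(h<.103)&(abs(n)<.035)&(s>.04)&(s<.11)&(abs(n)>.0155)
print(k.sum(), 's',np.percentile(s[k],[0,5,50,95,100]).round(4))
for sg in (-1,1):
    q=k&(n*sg>0); print(sg,q.sum(),np.percentile(n[q],[0,2,50,98,100]).round(4), s[q].min().round(4),s[q].max().round(4), h[q].max().round(4))
E
python3 inhand.py wrist10.npz .6097 -.0349 .1034 6.1 | sed -n '12,33p'
```

```text
706 s [0.0707 0.0712 0.0753 0.0795 0.08  ]
-1 391 [-0.026  -0.0258 -0.0204 -0.0156 -0.0155] 0.0707 0.08 0.0997
1 315 [0.0155 0.0158 0.0195 0.0241 0.0243] 0.0707 0.08 0.1
0.033 175 hmax 0.0133 n -0.0145 0.0123 mid -0.0011
0.036 398 hmax 0.0145 n -0.0151 0.0138 mid -0.0006
0.039 427 hmax 0.0144 n -0.015 0.0144 mid -0.0003
0.042 426 hmax 0.0144 n -0.0149 0.0144 mid -0.0003
0.045 441 hmax 0.0146 n -0.0147 0.0142 mid -0.0002
0.048 490 hmax 0.0139 n -0.0149 0.0142 mid -0.0004
0.051 320 hmax 0.0105 n -0.0111 0.0099 mid -0.0006
0.054 328 hmax 0.0104 n -0.0111 0.0104 mid -0.0003
0.057 336 hmax 0.0105 n -0.011 0.0104 mid -0.0003
0.06 369 hmax 0.0152 n -0.0156 0.015 mid -0.0003
0.063 497 hmax 0.0153 n -0.0162 0.0151 mid -0.0006
0.066 437 hmax 0.0144 n -0.0162 0.0151 mid -0.0006
0.069 348 hmax 0.0108 n -0.0112 0.0106 mid -0.0003
0.072 395 hmax 0.0106 n -0.0112 0.0105 mid -0.0003
0.075 351 hmax 0.0106 n -0.0111 0.0105 mid -0.0003
0.078 379 hmax 0.0106 n -0.0115 0.0103 mid -0.0006
0.081 372 hmax 0.0105 n -0.0115 0.0103 mid -0.0006
0.084 647 hmax 0.0152 n -0.0161 0.0149 mid -0.0006
0.087 465 hmax 0.0152 n -0.016 0.0155 mid -0.0003
0.09 276 hmax 0.0085 n -0.0092 0.008 mid -0.0006
0.093 589 hmax 0.0137 n -0.0152 0.0144 mid -0.0004
0.096 554 hmax 0.0142 n -0.0151 0.0143 mid -0.0004
```

```bash
python3 -m handwheel '{"linear":[[-0.5,6,0],[0,8,0],[0,6,0],[0,3,0],[0,2,0],[0,1,0],[0,0,0],[0,0,0]],"turn":[0,0,0,0,0,0,0,0]}'; python3 st.py .6087 -.0345 .0746 6.1
```

```text
clock: 21.38
eef_pos: [0.6089, -0.0349, 0.0769]
tcp_rot: [0.706, 0.038, -0.038, -0.706]
contact_force: [-0.7, 0.3, -6.2]
opening: 0.0207
21.38 [ 0.6089 -0.0349  0.0769] F [-0.7  0.3 -6.2] op 0.0207
x [0.994 0.106 0.   ] z [-0.106  0.994 -0.   ] y [ 0. -0. -1.]
to [0.6087, -0.0345, 0.0746] tool mm [-0.1  2.3  0.5]
turn rad 1.306138537609237e-05
```

```bash
python3 -m handwheel '{"linear":[[0,1,0],[0,0.7,0],[0,0.5,0],[0,0,0],[0,0,0]],"turn":[0,0,0,0,0]}'; python3 st.py
```

```text
clock: 22.0
eef_pos: [0.6092, -0.0349, 0.0748]
tcp_rot: [0.706, 0.038, -0.037, -0.706]
contact_force: [0.4, 0.2, -4.1]
opening: 0.0215
22.0 [ 0.6092 -0.0349  0.0748] F [ 0.4  0.2 -4.1] op 0.0215
x [0.994 0.106 0.001] z [-0.106  0.994 -0.   ] y [ 0.001  0.    -1.   ]
```

```bash
python3 -m handwheel '{"linear":[[0,0.6,0],[0,0.4,0],[0,0,0],[0,0,0]],"turn":[0,0,0,0]}'; python3 st.py;python3 - <<'E'
from h import *
for n in ['wrist','scene']:
    p=camera_params(n); im,d=read_camera(n); np.savez(n+'11.npz',im=im,d=d,p=p)
    if n=='scene': im=cv2.resize(im[140:320,150:350],None,fx=3.3,fy=3.3)
    cv2.imwrite(f'pics/{n}11.png',im[:,:,::-1])
E
```

```text
clock: 22.5
eef_pos: [0.6094, -0.0349, 0.0744]
tcp_rot: [0.706, 0.038, -0.037, -0.706]
contact_force: [-0.3, 0.6, 6.1]
opening: 0.0211
22.5 [ 0.6094 -0.0349  0.0744] F [-0.3  0.6  6.1] op 0.0211
x [0.994 0.106 0.001] z [-0.106  0.994 -0.   ] y [ 0.002 -0.    -1.   ]
```

View pics/scene11.png

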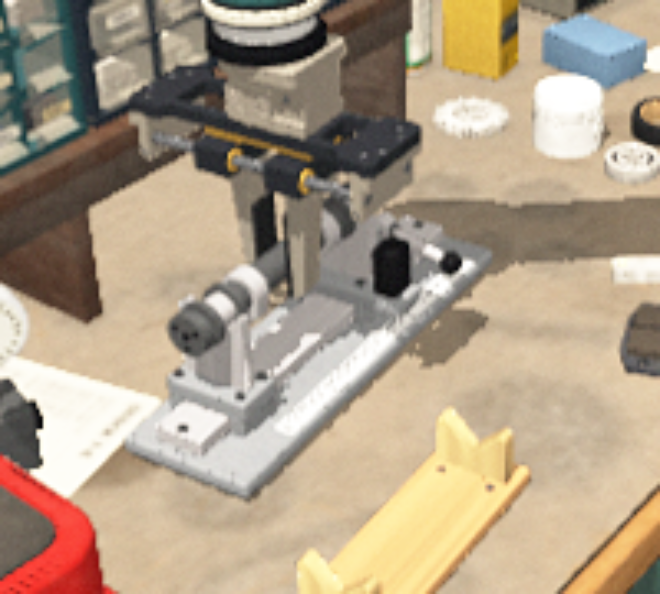

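```bash
python3 -m handwheel '{"linear":[[0,-0.5,0],[0,0,0],[0,0,0],[0,0,0],[0,0,0]],"turn":[0,0,0,0,0]}' 0.3; python3 st.py; python3 -m handwheel '{"linear":[[0,-8,0],[0,-15,0],[0,-30,0],[0,-45,0],[0,-45,0],[0,-30,0],[0,0,0],[0,0,0]],"turn":[0,0,0,0,0,0,0,0]}'; python3 st.py;python3 - <<'E'
from h import *
for n in ['wrist','scene']:
    p=camera_params(n); im,d=read_camera(n); np.savez(n+'12.npz',im=im,d=d,p=p)
    if n=='scene': im=cv2.resize(im[140:320,150:350],None,fx=3.3,fy=3.3)
    cv2.imwrite(f'pics/{n}12.png',im[:,:,::-1])
E
```

```text
clock: 23.22
eef_pos: [0.6086, -0.035, 0.0739]
tcp_rot: [-0.706, -0.038, 0.038, 0.706]
contact_force: [-0.0, 0.1, 0.4]
opening: 0.0598
23.23 [ 0.6086 -0.035   0.0739] F [-0.   0.1  0.4] op 0.0598
x [ 0.994  0.106 -0.   ] z [-0.106  0.994  0.   ] y [-0.  0. -1.]
clock: 24.22
eef_pos: [0.6082, -0.0351, 0.2467]
tcp_rot: [0.706, 0.037, -0.038, -0.706]
contact_force: [-0.4, 0.3, -0.6]
opening: 0.0593
24.23 [ 0.6082 -0.0351  0.2467] F [-0.4  0.3 -0.6] op 0.0593
x [ 0.994  0.106 -0.001] z [-0.106  0.994 -0.   ] y [-0.001 -0.    -1.   ]
```

View pics/wrist12.png

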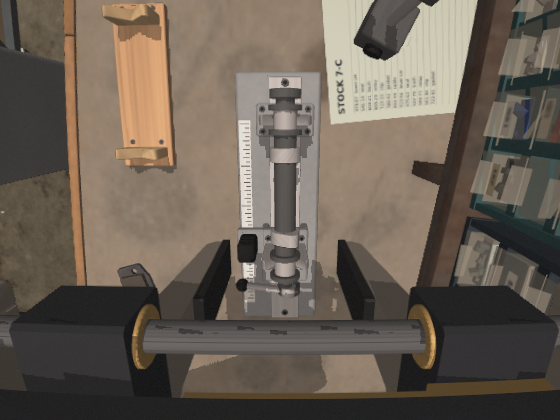

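View pics/scene12.png

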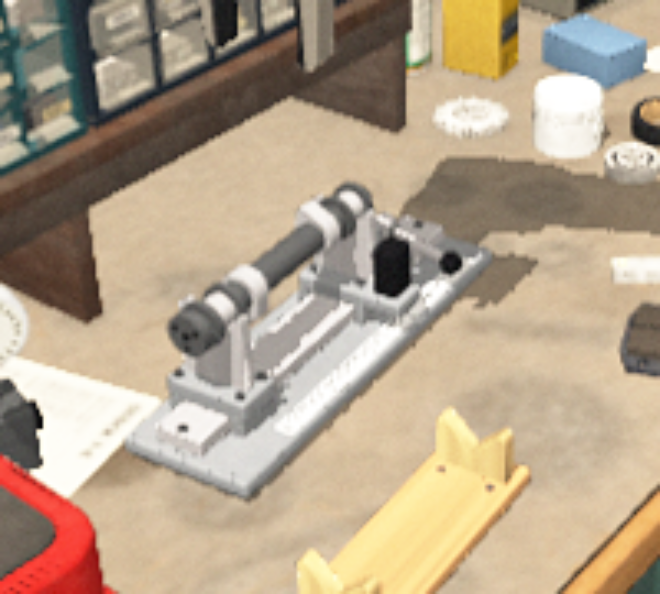

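Both journals are down in the V's and the lever is still down. I'll check it with numbers before handing in.

Run:
```python
from h import *
z=np.load('wrist12.npz',allow_pickle=True); p=z['p'].item(); d=z['d']; C=cloud(p,d)
e=np.array([.6087,-.0345]); a=np.radians(6.1); u=np.array([-np.sin(a),np.cos(a)]); nn=np.array([u[1],-u[0]])
s=(C[...,:2]-e)@u; n=(C[...,:2]-e)@nn; h=C[...,2]
for b in np.arange(-.1,.1,.004):
    k=(d>0)&(s>=b)&(s<b+.004)&(h>.08)&(h<.13)&(abs(n)<.02)
    if k.sum()>3: print(round(b,3),h[k].max().round(4),((n[k].min()+n[k].max())/2).round(4),end=' | ')
print()
for lo,hi in((.06,.09),(-.09,-.06)):
    k=(d>0)&(h>.085)&(h<.103)&(abs(n)<.028)&(abs(n)>.017)&(s>lo)&(s<hi)
    print('plate s',s[k].min().round(4),s[k].max().round(4),'n',n[k].min().round(4),n[k].max().round(4),k.sum())
print('ball',np.median(C[282:288,239:245].reshape(-1,3),0).round(4))
```

```text
-0.1 0.1017 0.0 | -0.096 0.1017 0.0 | -0.092 0.109 -0.0 | -0.088 0.1099 0.0001 | -0.084 0.1074 -0.0009 | -0.08 0.1047 -0.0 | -0.076 0.1047 -0.0 | -0.072 0.1046 -0.0001 | -0.068 0.1091 -0.0001 | -0.064 0.1098 0.0 | -0.06 0.1049 0.0005 | -0.056 0.1044 -0.0001 | -0.052 0.1111 -0.0013 | -0.048 0.1133 -0.0002 | -0.044 0.1126 0.0005 | -0.04 0.1124 0.0005 | -0.036 0.1126 -0.0001 | -0.032 0.1056 0.0004 | -0.028 0.1047 0.0004 | -0.024 0.1042 -0.0002 | -0.02 0.1046 -0.0002 | -0.016 0.1047 -0.0002 | -0.012 0.1043 -0.0002 | -0.008 0.1053 -0.0002 | -0.004 0.105 -0.0002 | 0.0 0.1044 -0.0002 | 0.004 0.1038 -0.0002 | 0.008 0.1041 -0.0002 | 0.012 0.1046 -0.0002 | 0.016 0.1043 -0.0002 | 0.02 0.1051 -0.0002 | 0.024 0.1047 -0.0002 | 0.028 0.1055 -0.0002 | 0.032 0.1079 0.001 | 0.036 0.1088 0.0004 | 0.04 0.109 0.0003 | 0.044 0.109 0.0003 | 0.048 0.1084 0.0003 | 0.052 0.1047 0.0003 | 0.056 0.1046 0.0003 | 0.06 0.1096 0.0002 | 0.064 0.1093 0.0002 | 0.068 0.1044 0.0002 | 0.072 0.1046 -0.0002 | 0.076 0.1053 0.0001 | 0.08 0.1085 -0.0004 | 0.084 0.1111 -0.0004 | 0.088 0.1092 -0.0033 | 0.092 0.108 -0.0003 | 0.096 0.1095 -0.0004 | 
plate s 0.0706 0.0799 n -0.0245 0.0249 185
plate s -0.0791 -0.0681 n -0.0245 0.0251 186
ball [ 0.5682 -0.1656  0.0425]
```

Run:
```python
from h import *
print(order.job_done()); print(r.sense()['clock'])
```

```text
the job is handed in; nothing more can be done
None
the job is handed in; nothing more can be done
```

The camshaft is seated in both V's of the runout stand, with the movable rest clamped. I handed the job in after about 24 s of the 61 s allowed, and it reported no verdict.

- **Movable rest:** I pinched its grip, slid it about 41 mm along the rail and let go. I then pressed the cam lever past its snap point with the shut fingers.
- **Camshaft:** I gripped it at its plain middle, lifted it from the cradle and lowered it until the wrist force showed contact. I released it there and backed off straight up.

Last checks, from the wrist camera and wrist force:

| Check | Measured | Wanted |
|---|---|---|
| Distance between the V's | about 149 mm | 150 mm, within 5 mm |
| Journal tops above the worktop | 104.5–105 mm, both ends | 104.6 mm when seated |
| Journals from the V centres | within about 1 mm | within 7 mm |
| Lever ball | about 43 mm high | 37 mm centre, 45.5 mm top when down |
| Wrist force | about zero | robot touching nothing |

- **Camera disagreement:** the top and wrist cameras differed by 1 to 2 mm on where the stand is. The wrist view agreed with where the fingers met the grip, so I went by that.
- **Not checked:** I did not read the lever angle or the rest's position directly, only from the pictures. I did not measure the brake pad, feeler set, piston and bearing again at the end, but nothing was moved near them.

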